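Clamp the attenuator bars for the weekly fluoroscopy check

TASK

Set up the attenuator for the weekly X-ray check: throw the clamp's lever into the free notch on the robot's side, and lay all the short square aluminium bars from the desk (three to five of them) side by side across the clamp's bed between the jaws, centred so that none sticks out past the ends of the jaws. Then crank the handle until the sliding jaw has pushed the row together against the fixed jaw and its sprung pad is clearly pressed in (half way or more), and last throw the lever into the lock notch on the far side. Turn the crank only while the lever is in the free notch, and do not tip over the mug.

Things in the scene. Friction and masses are not known exactly. Their poses are not given: they have to be found in the camera images.
- clamp: Bench clamp fixed to the desk. Origin: on the desk under the middle of the fixed steel jaw's clamping face; +y runs along the slide to the sliding jaw and the crank. Grey bed plate x -60 to 60, y -95 to 330 mm, top at z = 15 mm. Fixed jaw: y -30 to 0, 90 wide in x, top 60 mm above the desk. At yaw 0 +x points away from the robot; turned up to 0.2 rad.
- pad_face (a point): Centre of the face of the sprung rubber pad (80 wide, 38 high) on the front of the sliding jaw. Its y in the clamp frame is the gap to the fixed jaw, 168 to 180 mm at the start; bars go into this gap. The sliding jaw behind it is 90 wide, 28 thick, its top 61 mm above the desk.
- jaw_block (a joint): Sliding jaw travel in m: 0 fully open, grows as it closes towards the fixed jaw. It is driven by the crank, 25 mm per turn (0.004 m per rad).
- pad_plate (a joint): How far the sprung pad is pressed back into the sliding jaw, in m: 0 when it touches nothing, 0.012 at its stop. Spring 1200 N/m, so about 14 N at the stop; past that the crank goes stiff.
- crank_arm (a joint): Crank angle in rad, growing clockwise seen from above, which closes the jaw. Several turns in all (limit 37 rad); starts between 0 and 3.1. At 0 the handle is on the clamp's -x side of the crank axis. Friction about 2 N at the handle; stays where it is left.
- crank_handle (a point): Middle of the crank's upright black handle, a cylinder 24 mm across, 46 tall, spinning freely on its pin (the tool need not turn while it goes round). It circles at 45 mm radius about the vertical axis at clamp x = 0, y = 285 mm; this point is 106 mm above the desk. Flat crank arm below it, 72 to 81 mm up, on a gear housing 70 x 50 mm, 65 mm high.
- lever_arm (a joint): Lock lever angle in rad about the clamp's y axis: 0 upright, negative leaning to the clamp's -x side (the robot's). A steel quadrant beside it has two notches: FREE at -0.50 (robot's side), LOCK at +0.35 (far side), each good to about 0.1 rad. Travel -0.7 to 0.7; starts 0.1 to 0.65; friction 2.3 N at the knob; stays where it is left.
- lever_knob (a point): Centre of the lever's black ball knob, 26 mm across, on a 10 mm rod, 65 mm from the pivot. Pivot at clamp x = 0, y = -75 mm, 30 mm above the desk; the knob swings in the clamp's x-z plane. The lever's block is 33 mm high; the quadrant, at clamp y = -56 mm, reaches 78 mm high.
- mug: White ceramic mug, 76 mm across, 90 mm high, origin at the centre of its underside; a bystander beyond the clamp.
- mouse: Cream computer mouse, 100 (its x) by 58 by 32 mm, loose, lying among the bars; not part of the job. Origin at the centre of its underside.
- handset: Grey handset, 150 (its x) by 50 by 22 mm, loose, lying beyond the bars; not part of the job. Origin at the centre of its underside. (Also about: a tape roll, a cardboard box, a screwdriver.)
- block0: Plain aluminium bar of square section, 64 (its x) by 28 by 28 mm, about 0.14 kg, all alike, any long side may be up; origin at its centre. May be absent (None). Easily taken from above by its two ends, 64 mm apart. In the clamp its x axis (either way round) lies along the clamp's x.
- block1: Plain aluminium bar of square section, 64 (its x) by 28 by 28 mm, about 0.14 kg, all alike, any long side may be up; origin at its centre. May be absent (None). Easily taken from above by its two ends, 64 mm apart. In the clamp its x axis (either way round) lies along the clamp's x.
- block2: Plain aluminium bar of square section, 64 (its x) by 28 by 28 mm, about 0.14 kg, all alike, any long side may be up; origin at its centre. May be absent (None). Easily taken from above by its two ends, 64 mm apart. In the clamp its x axis (either way round) lies along the clamp's x.
- block3: Plain aluminium bar of square section, 64 (its x) by 28 by 28 mm, about 0.14 kg, all alike, any long side may be up; origin at its centre. May be absent (None). Easily taken from above by its two ends, 64 mm apart. In the clamp its x axis (either way round) lies along the clamp's x.
- block4: Plain aluminium bar of square section, 64 (its x) by 28 by 28 mm, about 0.14 kg, all alike, any long side may be up; origin at its centre. May be absent (None). Easily taken from above by its two ends, 64 mm apart. In the clamp its x axis (either way round) lies along the clamp's x.
Things that resemble listed ones, but are neither listed nor needed, are in the scene too. Leave any red or turquoise look-alike of the block0 alone.

How it is judged:
On the way, in this order (a step that is already met when the one before it is completed fails the run):
1. the lever has been thrown into the free notch (value of joint lever_arm between -0.62 and -0.38 rad), for 0.2 s.
2. with every bar lying in the row between the jaws, the jaw is cranked up so its pad is pressed in (x of block0 in the frame of clamp between -0.015 and 0.015 m and z of block0 in the frame of clamp between 0.024 and 0.034 m and y of block0 in the frame of clamp between 0.005 and 0.18 m and angle between the x axis of each of block0, block1, block2, block3, block4 and the x axis of clamp, either way round below 0.15 rad and linear speed of each of block0, block1, block2, block3, block4 below 0.03 m/s and x of block1 in the frame of clamp between -0.015 and 0.015 m and z of block1 in the frame of clamp between 0.024 and 0.034 m and y of block1 in the frame of clamp between 0.005 and 0.18 m and x of block2 in the frame of clamp between -0.015 and 0.015 m and z of block2 in the frame of clamp between 0.024 and 0.034 m and y of block2 in the frame of clamp between 0.005 and 0.18 m and x of block3 in the frame of clamp between -0.015 and 0.015 m and z of block3 in the frame of clamp between 0.024 and 0.034 m and y of block3 in the frame of clamp between 0.005 and 0.18 m and x of block4 in the frame of clamp between -0.015 and 0.015 m and z of block4 in the frame of clamp between 0.024 and 0.034 m and y of block4 in the frame of clamp between 0.005 and 0.18 m and value of joint pad_plate above 0.004 m), for 0.2 s.
3. the lever is thrown into the lock notch, the row still clamped (value of joint lever_arm between 0.23 and 0.47 rad and value of joint pad_plate above 0.004 m), for 0.2 s.
At the end, for the whole second after the job is handed in: Every bar present lies flat on the bed between the jaws, centred across it to 15 mm, square to the slide to 0.15 rad; the sprung pad is pressed in more than 4 mm; the lever rests in the lock notch (0.35 rad, within 0.12); all at rest (all of step 3 and x of block0 in the frame of clamp between -0.015 and 0.015 m and z of block0 in the frame of clamp between 0.024 and 0.034 m and y of block0 in the frame of clamp between 0.005 and 0.18 m and angle between the x axis of each of block0, block1, block2, block3, block4 and the x axis of clamp, either way round below 0.15 rad and linear speed of each of block0, block1, block2, block3, block4 below 0.03 m/s and x of block1 in the frame of clamp between -0.015 and 0.015 m and z of block1 in the frame of clamp between 0.024 and 0.034 m and y of block1 in the frame of clamp between 0.005 and 0.18 m and x of block2 in the frame of clamp between -0.015 and 0.015 m and z of block2 in the frame of clamp between 0.024 and 0.034 m and y of block2 in the frame of clamp between 0.005 and 0.18 m and x of block3 in the frame of clamp between -0.015 and 0.015 m and z of block3 in the frame of clamp between 0.024 and 0.034 m and y of block3 in the frame of clamp between 0.005 and 0.18 m and x of block4 in the frame of clamp between -0.015 and 0.015 m and z of block4 in the frame of clamp between 0.024 and 0.034 m and y of block4 in the frame of clamp between 0.005 and 0.18 m); the robot touches nothing.
It fails at once if the crank is turned while the lever is out of the free notch (value of joint lever_arm above -0.35 rad and (velocity of joint crank_arm above 0.6 rad/s or velocity of joint crank_arm below -0.6 rad/s)).
It fails at once if the mug is tipped over (angle between mug's own z axis and vertical above 0.5 rad).
Of block0, block1, block2, block3, block4 only 3 to 5 are there at a start; the rules pass over those that are not, and their reading is None.
At some moment in a run one of block0, block1, block2, block3, block4 may be knocked a few centimetres aside while the robot is not near it.
Once in a run the grip may slacken for a moment while it holds something.
It also fails if it takes over 208 s, if anything falls off the work surface, if the arm or the gripper's body presses on something with over 40 N, if the wrist force passes 120 N, or if a joint passes its speed limit or range.

ROBOT

A 7-joint arm with a two-finger parallel gripper is mounted at the origin on the work surface. World frame = base frame: x ahead of the robot, y to its left, z up, the work surface at z = 0. Lengths are in m, angles in rad, forces in N, time in s.
With the tool pointing down it reaches from about 0.4 to 0.875 m from the base axis. Payload 19.3 kg.
Tool frame: the origin (TCP) lies at the very end of the fingers, on their centre line; the grasp point (between the pads) lies 19 mm behind it; z points along the fingers, y is the line along which they close (so a half turn about z gives the same grasp; the last joint's range is limited). The gripper opens to 85 mm and grips with 20 to 120 N. Pads are 22 mm wide; open, the fingers measure 114 mm over their backs; the gripper's body (76 mm by 85 mm) begins 54 mm behind the grasp point. The pads swing forward as they close: fully open they stand 13 mm farther back than shut.
Start: joints at [1.204, 0.521, -0.036, 1.599, 0.021, 1.021, -0.113], TCP at [0.183, -0.598, 0.231] pointing down, gripper open.
Joint ranges: [-2.91, 2.91], [-0.3, 2.13], [-1.5, 1.42], [0.17, 2.43], [-1.26, 4.41], [0.16, 1.93], [-2.52, 2.52]. Speed limits (rad/s): [1.89, 1.89, 2.39, 2.39, 3.01, 3.01, 3.01].

INTERFACE

Orientations are given as [roll, pitch, yaw] about the fixed x, y, z axes, in that order (R = Rz(yaw) Ry(pitch) Rx(roll)).
In Python, from workcell import bot, grab_frame, calibration, job gives the robot as it stands.
- The arm moves only by the shell command python3 -m creep 'ROWS' [FORCE]. ROWS is a JSON list of rows, 1 to 5 of them, each of 7 numbers: the finger opening in m, then dx, dy, dz in m, then a rotation vector rx, ry, rz in rad; each row is the pose to reach, as a shift and turn from the pose commanded when the command began, along the tool's axes at that moment; what a row does not reach only later rows make up. A row lasts 1/8 s, in which the tool goes at most 0.0625 m and 0.188 rad, less where a joint would pass 70% of its speed; a pose out of reach is approached as far as the arm can. The fingers move at their own pace and stop on an object; FORCE is the grip in N (left out, the last holds). Time passes only in rows, so rows that do not move let the fingers close. It prints the time, the measured TCP pose, the force, the opening and the grip force at its end.
- bot.observe(): the state, without advancing time (a new reading comes with each control period).
- grab_frame(name): name is "scene" or "top" or "wrist"; returns (picture, depth): 384x512x3 uint8, blue, green, red; 384x512 float32, m along the optical axis (not along the pixel's ray), 0 where there is no reading.
- calibration(name): a dict with "vfov" (degrees; the focal length in pixels is half the picture's height over the tangent of half this angle, whatever the lens; pixels are square), "cx", "cy" (the principal point, pixels), "eye" and "attitude" of the camera in the world. Camera axes: x right, y down, z forward; pixel columns grow to the right and rows downward; lengths in m; the calibration is good to about 2 mm. A picture is of the moment at which its call begins: read the wrist's pose just before it. calibration takes no time and is no camera call; for the wrist camera it gives the pose at the moment of the call.
- job.job_done(): hands the job in; it is judged then, once.
The state is a dict: "clock": time; "qpos": joint angles; "qd": joint speeds; "joint_efforts": joint torques, N m; "position": TCP position; "tool_rot": TCP orientation; "force": force on the tool from outside, world axes, zero at the start; "moment": the same for the moment, N m; "grip_width": finger opening in m; "finger_force": force on a finger pad.
Only numpy, scipy, OpenCV 4.12 (cv2) and the standard library are available. Lean on these libraries where they do the work, as an engineer would, in place of code of your own. Each camera call takes 0.05 s, during which the arm holds its last target. There are 200 camera calls.

## Working session

There is one attempt and no reset: what is moved stays moved. The work goes in short steps, Python scripts to look and compute and a shell command to move; the robot and the scene stay as the last step left them, time stands still between calls to the robot, and variables do not carry over. Pictures are saved under pics/ and viewed, at most 14 in all, crops included, and the job is handed in when it is done.

```bash
ls; mkdir -p pics
python3 - <<'E'
from workcell import bot, grab_frame, calibration, job
import cv2,numpy as np
for n in ("scene","top"):
    p,d=grab_frame(n); np.save(f"pics/{n}0.npy",d); cv2.imwrite(f"pics/{n}raw0.png",p)
    cv2.imwrite(f"pics/{n}0.png",cv2.resize(p,(800,600),interpolation=cv2.INTER_CUBIC)); print(n,calibration(n))
s=bot.observe(); print(s)
E
```

```text
pics
scene {'vfov': 51.33348335529194, 'cx': 250.43126416124258, 'cy': 190.23099829124547, 'eye': array([1.01738921, 0.06730151, 0.88159566]), 'attitude': array([-2.60733054, -0.01506901,  1.78038335])}
top {'vfov': 42.24068145864294, 'cx': 266.92924851213843, 'cy': 195.91569469263482, 'eye': array([ 0.4494468 , -0.04145176,  1.32087933]), 'attitude': array([-3.08019199,  0.02587049, -1.58788294])}
{'clock': 0.1, 'qpos': array([ 1.20379994,  0.52193185, -0.03634736,  1.59993355,  0.02120529,
        1.02108377, -0.11278587]), 'qd': array([ 7.74392675e-05, -3.00356726e-03, -1.39865776e-03, -3.17506869e-03,
        5.28819617e-04,  1.02807957e-03,  2.31293122e-03]), 'joint_efforts': array([ 1.85403289e-03, -9.28498936e+01,  1.98365316e+00, -3.70534837e+01,
        1.81297527e-02,  5.31775833e-03,  1.76669414e-05]), 'position': array([ 0.18268078, -0.5974053 ,  0.23080336]), 'tool_rot': array([-3.14062318e+00,  6.14051325e-05,  2.96819303e-01]), 'force': array([ 0.13517409, -0.28400688, -0.13027107]), 'moment': array([-0.01121488,  0.0224268 ,  0.03517448]), 'finger_force': 0.0, 'grip_width': 0.08572461156090945}
```

View pics/top0.png

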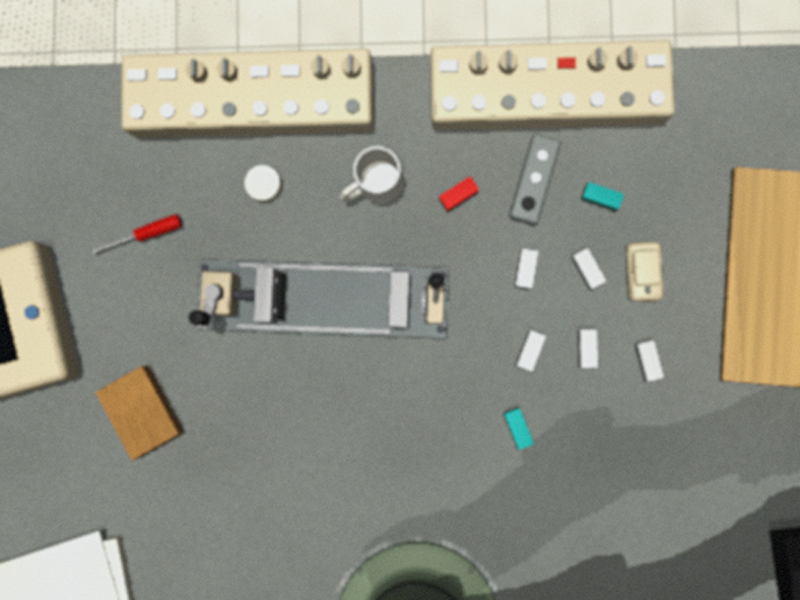

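View pics/scene0.png

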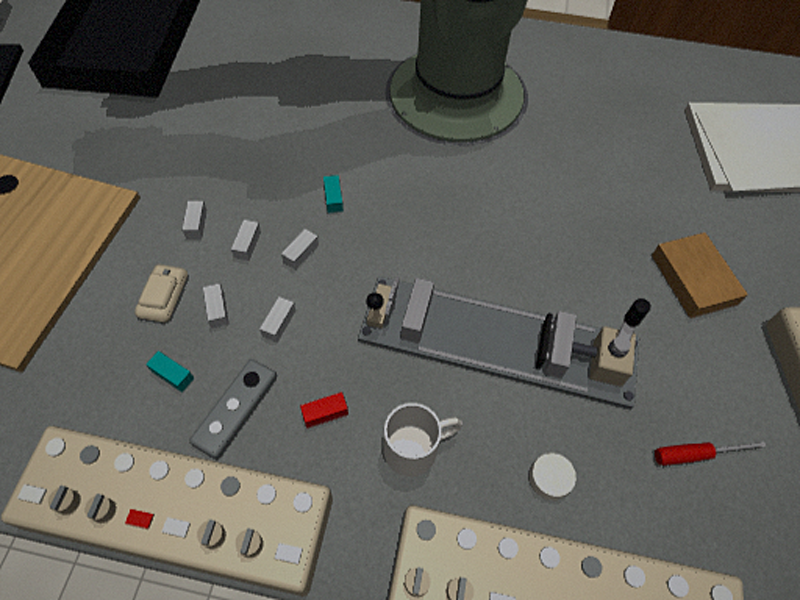

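The top view (800x600 px) shows the clamp from (200,262) to (447,338). Its crank knob is at (200,318) and its lever knob at (437,281).

There are five plain grey-white bars, at (527,269), (590,268), (531,350), (589,348) and (650,361). They fit "plain aluminium". I'll leave alone the red bar (459,193), the turquoise bars (603,196) and (518,428), and the cream mouse (645,271). Next I'll measure positions and confirm the bars in an enlarged crop.

```bash
cat > h.py <<'E'
from workcell import bot, grab_frame, calibration, job
import cv2,numpy as np
from scipy.spatial.transform import Rotation as Ro
def cam(c):
    return c["eye"],Ro.from_euler('xyz',c["attitude"]).as_matrix(),192/np.tan(np.radians(c["vfov"]/2))
def ray(c,u,v):
    e,R,f=cam(c); return e,R@np.array([(u-c["cx"])/f,(v-c["cy"])/f,1.])
def at_z(c,u,v,z):
    e,r=ray(c,u,v); return e+r*(z-e[2])/r[2]
def cloud(c,d):
    e,R,f=cam(c); v,u=np.mgrid[:384,:512]
    P=np.stack([(u-c["cx"])/f*d,(v-c["cy"])/f*d,d],-1); return P@R.T+e
def to_tool(dw,s=None):   # world shift -> tool axes
    s=s or bot.observe(); return Ro.from_euler('xyz',s["tool_rot"]).as_matrix().T@np.asarray(dw)
def bars(p,c,z=.028,lo=(0.3,-.75),hi=(.72,-.02)):
    hsv=cv2.cvtColor(p,cv2.COLOR_BGR2HSV); m=((hsv[...,2]>150)&(hsv[...,1]<40)).astype(np.uint8)
    out=[]
    for k in cv2.findContours(m,cv2.RETR_EXTERNAL,cv2.CHAIN_APPROX_NONE)[0]:
        (u,v),(w,h),a=cv2.minAreaRect(k)
        if cv2.contourArea(k)<60: continue
        b=cv2.boxPoints(((u,v),(w,h),a)); q=np.array([at_z(c,*x,z) for x in b]); ce=q.mean(0)
        if not(lo[0]<ce[0]<hi[0] and lo[1]<ce[1]<hi[1]): continue
        e1,e2=q[1]-q[0],q[2]-q[1]; L=e1 if np.linalg.norm(e1)>np.linalg.norm(e2) else e2
        out.append((ce[:2].round(4),round(np.arctan2(L[1],L[0])%np.pi,3),np.round([np.linalg.norm(e1),np.linalg.norm(e2)],3),(round(u),round(v))))
    return out
E
python3 - <<'E'
from h import *
p=cv2.imread("pics/topraw0.png"); c=calibration("top"); d=np.load("pics/top0.npy")
for b in bars(p,c): print(b)
W=cloud(c,d)
def reg(name,x0,x1,y0,y1,z0,z1):
    m=(W[...,2]>z0)&(W[...,2]<z1)&(W[...,0]>x0)&(W[...,0]<x1)&(W[...,1]>y0)&(W[...,1]<y1)&(d>0)
    P=W[m]; r=cv2.minAreaRect(P[:,:2].astype(np.float32)); print(name,len(P),P.mean(0).round(4),np.round(r[0],4),np.round(r[1],4),round(r[2],2))
print("desk z",np.median(W[250:300,150:250,2]))
# clamp px (raw): bed u128-286 v167-217
for nm,u0,u1,v0,v1,z0,z1 in [("bed",120,292,160,222,.009,.021),("jaws",160,180,165,208,.053,.067),("fixed",245,264,168,214,.053,.067),("crank",115,150,165,212,.1,.16),("arm",115,150,165,212,.072,.095),("lever",268,290,165,212,.07,.12),("mug",225,260,90,130,.08,.1),("all",120,292,160,222,.05,.2)]:
    w=W[v0:v1,u0:u1].reshape(-1,3); P=w[(w[:,2]>z0)&(w[:,2]<z1)]
    if len(P)<3: print(nm,len(P));continue
    r=cv2.minAreaRect(P[:,:2].astype(np.float32)); print(nm,len(P),P.mean(0).round(4),np.round(r[0],4),np.round(r[1],4),round(r[2],2),"z",P[:,2].max().round(3))
cv2.imwrite("pics/crop1.png",cv2.resize(p[150:300,110:440],(792,360),interpolation=cv2.INTER_CUBIC))
E
```

```text
(array([ 0.433 , -0.3931]), np.float64(0.224), array([0.031, 0.066]), (416, 231))
(array([ 0.4528, -0.1971]), np.float64(2.737), array([0.066, 0.03 ]), (340, 224))
(array([ 0.4555, -0.2926]), np.float64(3.11), array([0.031, 0.064]), (377, 222))
(array([ 0.5887, -0.2975]), np.float64(0.474), array([0.03 , 0.067]), (377, 171))
(array([ 0.5903, -0.194 ]), np.float64(2.953), array([0.065, 0.031]), (337, 171))
desk z -7.841412322007191e-05
bed 4820 [0.5469 0.1385 0.0152] [0.5414 0.1543] [0.425  0.1361] 86.73 z 0.021
jaws 489 [0.5527 0.2378 0.0601] [0.5527 0.2398] [0.0503 0.0876] 89.29 z 0.067
fixed 407 [0.5409 0.0216 0.06  ] [0.5418 0.0216] [0.0298 0.0898] 87.09 z 0.067
crank 104 [0.514  0.3311 0.1226] [0.5147 0.3328] [0.0223 0.0214] 37.74 z 0.134
arm 182 [0.5414 0.3238 0.0818] [0.5343 0.3272] [0.0228 0.075 ] 74.74 z 0.093
lever 132 [ 0.5567 -0.0331  0.0887] [ 0.5475 -0.0252] [0.0286 0.0741] 59.45 z 0.104
mug 190 [0.7486 0.0529 0.0888] [0.7485 0.0521] [0.0741 0.0756] 84.36 z 0.097
all 1794 [0.5482 0.1933 0.0689] [0.5469 0.1472] [0.0995 0.3976] 0.01 z 0.134
```

View pics/crop1.png

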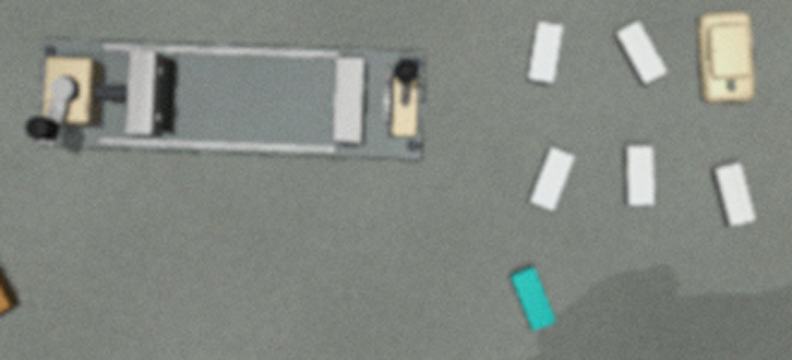

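Crop: the five plain bars are at crop px (545,52), (641,52), (552,178), (641,175) and (735,194), all grey-white. The turquoise one at (532,298) is a look-alike. The lever knob is at (405,70).

```bash
cat >> h.py <<'E'
YAW=-.051; O=np.array([.5426,.0366])
def cw(x,y):  # clamp -> world xy
    c,s=np.cos(YAW),np.sin(YAW); return O+np.array([c*x-s*y,s*x+c*y])
def wc(p):
    c,s=np.cos(YAW),np.sin(YAW); d=np.asarray(p)[:2]-O; return np.array([c*d[0]+s*d[1],-s*d[0]+c*d[1]])
def go(x,y,z,yaw):
    s=bot.observe(); t=to_tool(np.array([x,y,z])-s["position"],s)
    R0=Ro.from_euler('xyz',s["tool_rot"]); r=(R0.inv()*Ro.from_euler('xyz',[np.pi,0,yaw])).as_rotvec()
    print("t",s["clock"],"shift",t.round(4),"rv",r.round(3),"rows",round(max(np.linalg.norm(t)/.0625,np.linalg.norm(r)/.188),1))
E
python3 - <<'E'
from h import *
c=calibration("top"); d=np.load("pics/top0.npy"); W=cloud(c,d)
w=W[160:222,264:295].reshape(-1,3); P=w[w[:,2]>.05]
Q=np.array([wc(p) for p in P])
for q,z in sorted(zip(Q.round(3).tolist(),P[:,2].round(3)),key=lambda a:-a[1])[:40:3]: print(q,z)
k=at_z(c,278.7,179,.085); print("knob",k,wc(k),np.arcsin(wc(k)[0]/.065))
print("pad",wc(at_z(c,182.9,188,.053)), "fixed face",wc(at_z(c,248.8,191,.06)))
x,y=cw(.031,-.075); go(x,y,.16,1.520); print(x,y)
E
```

```text
[-0.089, -0.083] 1.321
[-0.089, -0.083] 1.321
[0.027, -0.079] 0.104
[0.025, -0.072] 0.103
[0.022, -0.07] 0.102
[0.027, -0.07] 0.101
[0.033, -0.079] 0.1
[0.028, -0.077] 0.1
[0.032, -0.067] 0.099
[0.023, -0.077] 0.099
[0.035, -0.067] 0.098
[0.033, -0.077] 0.098
[0.031, -0.084] 0.098
[0.025, -0.07] 0.098
knob [ 0.56772682 -0.04087786  0.085     ] [ 0.02904381 -0.07609621] 0.4632164111250912
pad [0.00115208 0.16936005] fixed face [-0.00162092 -0.00088263]
t 0.1 shift [ 0.5332 -0.4199  0.0712] rv [-1.000e-03 -1.000e-03 -1.223e+00] rows 10.9
0.5697363511594996 -0.03988279836504626
```

```bash
python3 -m creep '[[0.085,0.26,-0.205,0,0,0,0],[0.085,0.26,-0.205,0,0,0,0],[0.085,0.26,-0.205,0,0,0,0],[0.085,0.26,-0.205,0,0,0,0],[0.085,0.26,-0.205,0,0,0,0]]' 20; python3 -m creep '[[0.085,0.27,-0.21,0,0,0,-0.18],[0.085,0.27,-0.21,0,0,0,-0.36],[0.085,0.27,-0.21,0,0,0,-0.54],[0.085,0.27,-0.21,0,0,0,-0.72],[0.085,0.27,-0.21,0,0,0,-0.9]]'; python3 -c "
from h import *
go(*cw(.029,-.075),.16,1.52)"
```

```text
clock: 0.72
position: [0.3617, -0.3391, 0.2313]
tool_rot: [3.142, -0.0, 0.297]
force: [1.3, -0.8, -0.2]
grip_width: 0.0847
finger_force: 0.0
clock: 1.35
position: [0.5414, -0.0836, 0.2313]
tool_rot: [-3.142, 0.0, 1.202]
force: [0.0, -1.6, -0.5]
grip_width: 0.0852
finger_force: 0.0
t 1.35 shift [0.0503 0.0088 0.0713] rv [-0.     0.    -0.318] rows 1.7
```

```bash
python3 -m creep '[[0.06,0.0503,0.0088,0.03,0,0,-0.18],[0.06,0.0503,0.0088,0.0713,0,0,-0.318],[0.06,0.0503,0.0088,0.0713,0,0,-0.318],[0.06,0.0503,0.0088,0.0713,0,0,-0.318]]'
python3 - <<'E'
from h import *
go(*cw(.029,-.075),.078,1.52)
c=calibration("wrist");p,d=grab_frame("wrist"); cv2.imwrite("pics/w1.png",p); print(c["eye"],c["attitude"])
E
```

```text
clock: 1.85
position: [0.5675, -0.0424, 0.1612]
tool_rot: [3.141, 0.0, 1.51]
force: [0.8, -0.5, 0.9]
grip_width: 0.06
finger_force: 0.0
t 1.85 shift [ 0.0026 -0.      0.0832] rv [ 0.001  0.    -0.01 ] rows 1.3
[0.5725449  0.03698913 0.30308145] [ 2.82963562e+00 -1.15475682e-03 -5.96320237e-02]
```

View pics/w1.png

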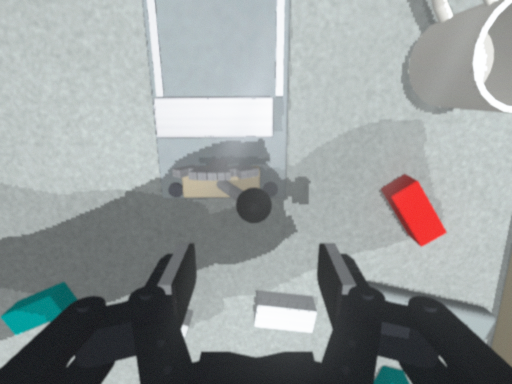

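The wrist view shows the knob at (254,204), centred between the fingers at u≈190 and u≈320, so I'll descend and grip it.

```bash
python3 -m creep '[[0.06,0.0026,0,0.05,0,0,-0.01],[0.06,0.0026,0,0.083,0,0,-0.01],[0.06,0.0026,0,0.083,0,0,-0.01]]';python3 -m creep '[[0.02,0,0,0,0,0,0],[0.02,0,0,0,0,0,0],[0.02,0,0,0,0,0,0],[0.02,0,0,0,0,0,0]]' 20; python3 -c "
from h import *
s=bot.observe(); print(wc(s['position']))
for a in (.35,.1,-.15,-.35,-.5):
  go(*cw(.065*np.sin(a),-.075),.03+.065*np.cos(a)-.010,1.52)"
```

```text
clock: 2.28
position: [0.5668, -0.0396, 0.0768]
tool_rot: [-3.14, 0.0, 1.523]
force: [-1.2, -0.3, 1.0]
grip_width: 0.06
finger_force: 0.0
clock: 2.78
position: [0.5685, -0.0393, 0.0785]
tool_rot: [3.139, 0.0, 1.524]
force: [0.5, -1.2, 8.8]
grip_width: 0.0241
finger_force: 19.4
[ 0.02975023 -0.07451242]
t 2.775 shift [-0.0005 -0.0075 -0.0026] rv [0.003 0.    0.004] rows 0.1
t 2.775 shift [-0.0004 -0.0232 -0.0062] rv [0.003 0.    0.004] rows 0.4
t 2.775 shift [-0.0003 -0.0394 -0.0059] rv [0.003 0.    0.004] rows 0.6
t 2.775 shift [-0.0003 -0.052  -0.0027] rv [0.003 0.    0.004] rows 0.8
t 2.775 shift [-0.0002 -0.0609  0.0013] rv [0.003 0.    0.004] rows 1.0
```

```bash
python3 -m creep '[[0.02,0,-0.0075,-0.001,0,0,0],[0.02,0,-0.023,-0.005,0,0,0],[0.02,0,-0.039,-0.004,0,0,0],[0.02,0,-0.052,-0.001,0,0,0],[0.02,0,-0.061,0.0035,0,0,0]]';python3 -m creep '[[0.02,0,0,0,0,0,0],[0.02,0,0,0,0,0,0]]'; python3 -c "
from h import *
s=bot.observe(); print(wc(s['position']))"
```

```text
clock: 3.4
position: [0.5081, -0.036, 0.075]
tool_rot: [3.137, -0.001, 1.525]
force: [5.2, 1.0, 6.8]
grip_width: 0.0243
finger_force: 21.3
clock: 3.65
position: [0.507, -0.0361, 0.0742]
tool_rot: [3.14, -0.0, 1.525]
force: [-0.3, 2.9, 6.4]
grip_width: 0.0244
finger_force: 21.4
[-0.03181345 -0.07440782]
```

```bash
python3 -m creep '[[0.05,0,0,0,0,0,0],[0.05,0,0,0,0,0,0],[0.05,0,0,-0.06,0,0,0],[0.05,0,0,-0.12,0,0,0],[0.085,0,0,-0.16,0,0,0]]'
python3 - <<'E'
from h import *
c=calibration("wrist");p,d=grab_frame("wrist"); cv2.imwrite("pics/w2.png",p)
W=cloud(c,d); m=(W[...,2]>.07)&(W[...,2]<.11)&(d>0)
Q=W[m]; C=np.array([wc(q) for q in Q]); k=(abs(C[:,0])<.06)&(C[:,1]<-.06)&(C[:,1]>-.1); print(k.sum(),C[k].mean(0),np.percentile(C[k],[2,98],axis=0),Q[k][:,2].max())
c=calibration("top");p,d=grab_frame("top")
B=bars(p,c)
for b in B: print(b)
W=cloud(c,d); C=W[160:222,264:295].reshape(-1,3); C=C[(C[:,2]>.088)&(C[:,2]<.11)]; print([wc(q).round(3).tolist()+[q[2].round(3)] for q in C][:6])
go(.5903,-.194,.15,2.953-np.pi/2)
E
```

```text
clock: 4.28
position: [0.5066, -0.0364, 0.236]
tool_rot: [3.14, 0.0, 1.525]
force: [0.3, 0.2, -0.5]
grip_width: 0.0668
finger_force: 0.0
586 [-0.03088841 -0.07366971] [[-0.0422132  -0.08538894]
 [-0.01882712 -0.06382351]] 0.10158150084926632
(array([ 0.4323, -0.3933]), np.float64(0.221), array([0.031, 0.067]), (417, 231))
(array([ 0.4531, -0.1975]), np.float64(2.737), array([0.066, 0.031]), (340, 224))
(array([ 0.4555, -0.2926]), np.float64(3.11), array([0.031, 0.064]), (377, 222))
(array([ 0.586, -0.387]), np.float64(3.106), array([0.021, 0.044]), (412, 172))
(array([ 0.5887, -0.2973]), np.float64(0.474), array([0.031, 0.067]), (377, 171))
(array([ 0.5912, -0.1942]), np.float64(2.953), array([0.067, 0.032]), (337, 171))
[]
t 4.375 shift [-0.1536  0.0891  0.088 ] rv [0.006 0.    0.142] rows 3.2
```

```bash
python3 -m creep '[[0.085,-0.05,0.03,0,0,0,0.1],[0.085,-0.1,0.06,0.0,0,0,0.142],[0.085,-0.1536,0.0894,0.02,0,0,0.142],[0.085,-0.1536,0.0894,0.08,0,0,0.142],[0.085,-0.1536,0.0894,0.088,0,0,0.142]]'; python3 -m creep '[[0.085,0,0,0,0,0,0]]'
python3 - <<'E'
from h import *
c=calibration("wrist");p,d=grab_frame("wrist"); cv2.imwrite("pics/w3.png",p)
W=cloud(c,d); m=(W[...,2]>.022)&(W[...,2]<.034)&(d>0)
Q=W[m]; Q=Q[np.linalg.norm(Q[:,:2]-[.591,-.194],axis=1)<.045]; print(len(Q)); r=cv2.minAreaRect(Q[:,:2].astype(np.float32)); print(r,Q.mean(0))
go(.5912,-.1942,.003,2.953-np.pi/2)
E
```

```text
clock: 5.0
position: [0.5862, -0.1935, 0.1416]
tool_rot: [-3.134, -0.001, 1.382]
force: [-1.0, 1.0, 0.8]
grip_width: 0.085
finger_force: 0.0
clock: 5.12
position: [0.5888, -0.193, 0.1462]
tool_rot: [-3.141, -0.0, 1.384]
force: [-0.1, 0.1, 0.3]
grip_width: 0.0849
finger_force: 0.0
2297
((0.5895314812660217, -0.19280017912387848), (0.02756618708372116, 0.06392848491668701), 79.45943450927734) [ 0.58968727 -0.19212792  0.02691492]
t 5.175 shift [-0.0007  0.0018  0.1442] rv [ 0.001 -0.     0.002] rows 2.3
```

```bash
cat >> h.py <<'E'
def barw(g,z0=.022,z1=.034):
    c=calibration("wrist");p,d=grab_frame("wrist"); W=cloud(c,d); Q=W[(W[...,2]>z0)&(W[...,2]<z1)&(d>0)]
    Q=Q[np.linalg.norm(Q[:,:2]-np.array(g),axis=1)<.045]; r=cv2.minAreaRect(Q[:,:2].astype(np.float32))
    b=cv2.boxPoints(r); e1,e2=b[1]-b[0],b[2]-b[1]; L=e1 if np.linalg.norm(e1)>np.linalg.norm(e2) else e2
    a=np.arctan2(L[1],L[0])%np.pi; psi=a+np.pi/2 if a<np.pi/2 else a-np.pi/2
    print("bar",np.round(r[0],4),np.round(r[1],4),"psi",round(psi,3),len(Q)); return r[0],psi
E
python3 -m creep '[[0.085,0.0006,0.0007,0.06,0,0,0],[0.085,0.0006,0.0007,0.12,0,0,0],[0.085,0.0006,0.0007,0.143,0,0,0],[0.085,0.0006,0.0007,0.143,0,0,0]]';python3 -m creep '[[0.05,0,0,0,0,0,0],[0.05,0,0,0,0,0,0],[0.05,0,0,0,0,0,0],[0.05,0,0,0,0,0,0]]' 50;python3 -m creep '[[0.05,0,0,-0.06,0,0,0],[0.05,0,0,-0.12,0,0,0],[0.05,0,0,-0.12,0,0,0]]'
python3 -c "
from h import *
go(*cw(0,.017),.1,1.52);go(*cw(0,.017),.025,1.52)"
```

```text
clock: 5.68
position: [0.5898, -0.1929, 0.0031]
tool_rot: [-3.141, 0.0, 1.383]
force: [-0.5, 0.7, -0.0]
grip_width: 0.0849
finger_force: 0.0
clock: 6.18
position: [0.5909, -0.1936, 0.0052]
tool_rot: [3.138, 0.0, 1.383]
force: [-2.0, 0.7, 10.4]
grip_width: 0.063
finger_force: 53.6
clock: 6.55
position: [0.5922, -0.1942, 0.129]
tool_rot: [3.132, 0.001, 1.382]
force: [-0.2, 0.4, -1.3]
grip_width: 0.0629
finger_force: 57.1
t 6.55 shift [ 0.2343 -0.0946  0.0278] rv [ 0.009  0.002 -0.138] rows 4.1
t 6.55 shift [ 0.2343 -0.0953  0.1028] rv [ 0.009  0.002 -0.138] rows 4.4
```

```bash
python3 -m creep '[[0.05,0.06,-0.024,0,0,0,-0.04],[0.05,0.12,-0.048,0,0,0,-0.08],[0.05,0.18,-0.073,0,0,0,-0.138],[0.05,0.2343,-0.095,0,0,0,-0.138],[0.05,0.2343,-0.095,0,0,0,-0.138]]';python3 -m creep '[[0.05,0,0,0,0,0,0],[0.05,0,0,0,0,0,0]]'
python3 -c "
from h import *
s=bot.observe();print(wc(s['position']))
go(*cw(0,.017),.0225,1.52)"
```

```text
clock: 7.18
position: [0.5392, 0.0596, 0.1236]
tool_rot: [3.14, -0.002, 1.528]
force: [-0.1, -1.1, -1.2]
grip_width: 0.0625
finger_force: 62.1
clock: 7.42
position: [0.5402, 0.053, 0.1227]
tool_rot: [3.141, 0.001, 1.519]
force: [0.3, -0.5, -2.0]
grip_width: 0.0629
finger_force: 62.1
[-0.00320881  0.01627513]
t 7.425 shift [0.0008 0.0032 0.1002] rv [ 0.     0.001 -0.001] rows 1.6
```

```bash
python3 -m creep '[[0.05,0.0012,0.0032,0.05,0,0,0],[0.05,0.0012,0.0032,0.085,0,0,0],[0.05,0.0012,0.0032,0.1,0,0,0],[0.05,0.0012,0.0032,0.1,0,0,0]]';python3 -m creep '[[0.085,0,0,0,0,0,0],[0.085,0,0,0,0,0,0],[0.085,0,0,0,0,0,0],[0.085,0,0,-0.06,0,0,0],[0.085,0,0,-0.12,0,0,0]]'
python3 - <<'E'
from h import *
g,psi=barw(cw(0,.017),.037,.05); print(wc(g))
c=calibration("top");p,d=grab_frame("top")
for b in bars(p,c): print(b[0],b[1],b[2])
go(.4531,-.1975,.146,2.737-np.pi/2)
E
```

```text
clock: 7.92
position: [0.5432, 0.0549, 0.0222]
tool_rot: [-3.141, 0.0, 1.52]
force: [0.0, 0.5, -0.9]
grip_width: 0.0628
finger_force: 62.6
clock: 8.55
position: [0.5427, 0.0557, 0.1439]
tool_rot: [-3.14, -0.0, 1.521]
force: [0.9, -0.5, 0.6]
grip_width: 0.0852
finger_force: 0.0
bar [0.5433 0.0519] [0.0351 0.082 ] psi 1.517 3192
[-6.06972134e-05  1.53152201e-02]
[ 0.4322 -0.3933] 0.209 [0.032 0.068]
[ 0.4527 -0.1973] 2.737 [0.067 0.032]
[ 0.4542 -0.2926] 3.11 [0.031 0.067]
[ 0.5872 -0.3896] 3.106 [0.026 0.047]
[ 0.5883 -0.2978] 0.486 [0.032 0.068]
t 8.65 shift [-0.258  -0.0799  0.0013] rv [ 0.008 -0.003  0.354] rows 4.3
```

```bash
python3 -m creep '[[0.085,-0.058,-0.018,0,0,0,0.1],[0.085,-0.116,-0.036,0,0,0,0.2],[0.085,-0.174,-0.054,0,0,0,0.3],[0.085,-0.23,-0.072,0,0,0,0.354],[0.085,-0.258,-0.08,0,0,0,0.354]]'; python3 -m creep '[[0.085,0,0,0,0,0,0],[0.085,0,0,0,0,0,0]]'
python3 - <<'E'
from h import *
g,psi=barw((.453,-.1975)); go(*g,.008,psi)
E
```

```text
clock: 9.28
position: [0.4488, -0.201, 0.1426]
tool_rot: [3.142, 0.001, 1.163]
force: [0.8, 1.0, -1.1]
grip_width: 0.0853
finger_force: 0.0
clock: 9.52
position: [0.4507, -0.1974, 0.1426]
tool_rot: [3.141, -0.0, 1.167]
force: [-0.5, 1.1, -0.6]
grip_width: 0.0848
finger_force: 0.0
bar [ 0.4519 -0.1969] [0.0286 0.0639] psi 1.171 2369
t 9.575 shift [0.0006 0.0009 0.1346] rv [ 0.    -0.    -0.003] rows 2.2
```

```bash
python3 -m creep '[[0.085,0.0006,0.0009,0.06,0,0,0],[0.085,0.0006,0.0009,0.12,0,0,0],[0.085,0.0006,0.0009,0.1346,0,0,0],[0.085,0.0006,0.0009,0.1346,0,0,0]]';python3 -m creep '[[0.05,0,0,0,0,0,0],[0.05,0,0,0,0,0,0],[0.05,0,0,0,0,0,0],[0.05,0,0,0,0,0,0]]' 50;python3 -m creep '[[0.05,0,0,-0.06,0,0,0],[0.05,0,0,-0.12,0,0,0],[0.05,0,0,-0.12,0,0,0]]'
python3 -c "
from h import *
go(*cw(0,.049),.12,1.52)"
```

```text
clock: 10.07
position: [0.4518, -0.1971, 0.0082]
tool_rot: [-3.141, -0.0, 1.168]
force: [0.9, -0.8, 0.7]
grip_width: 0.0849
finger_force: 0.0
clock: 10.58
position: [0.4526, -0.1983, 0.01]
tool_rot: [3.138, -0.0, 1.166]
force: [-1.5, 1.6, 14.3]
grip_width: 0.0626
finger_force: 51.4
clock: 10.95
position: [0.4536, -0.1991, 0.1332]
tool_rot: [3.133, 0.0, 1.166]
force: [0.0, -0.1, -2.5]
grip_width: 0.0621
finger_force: 58.5
t 10.95 shift [ 0.2976 -0.0282  0.0129] rv [ 0.009  0.002 -0.354] rows 4.8
```

```bash
python3 -m creep '[[0.05,0.06,-0.006,0,0,0,-0.08],[0.05,0.12,-0.012,0,0,0,-0.17],[0.05,0.18,-0.018,0,0,0,-0.26],[0.05,0.24,-0.024,0,0,0,-0.354],[0.05,0.2976,-0.0282,0,0,0,-0.354]]';python3 -m creep '[[0.05,0,0,0,0,0,0],[0.05,0,0,0,0,0,0]]'
python3 -c "
from h import *
s=bot.observe();print(wc(s['position']))
go(*cw(0,.049),.0275,1.52)"
```

```text
clock: 11.58
position: [0.5429, 0.0886, 0.1286]
tool_rot: [3.141, -0.0, 1.522]
force: [0.4, -1.8, -1.1]
grip_width: 0.0625
finger_force: 58.4
clock: 11.82
position: [0.5423, 0.0864, 0.1281]
tool_rot: [3.141, 0.001, 1.521]
force: [0.2, -1.1, -1.0]
grip_width: 0.0627
finger_force: 58.4
[-0.00284752  0.04973883]
t 11.825 shift [-0.0007  0.0028  0.1006] rv [0.    0.001 0.001] rows 1.6
```

```bash
python3 -m creep '[[0.05,-0.0007,0.0028,0.05,0,0,0],[0.05,-0.0007,0.0028,0.085,0,0,0],[0.05,-0.0007,0.0028,0.1,0,0,0],[0.05,-0.0007,0.0028,0.1,0,0,0]]';python3 -m creep '[[0.085,0,0,0,0,0,0],[0.085,0,0,0,0,0,0],[0.085,0,0,0,0,0,0],[0.085,0,0,-0.06,0,0,0],[0.085,0,0,-0.12,0,0,0]]'
python3 - <<'E'
from h import *
c=calibration("top");p,d=grab_frame("top")
for b in bars(p,c): print(b[0],b[1],b[2])
for b in bars(p,c,.043,(.48,.0),(.62,.22)): print(wc(b[0]),b[1],b[2])
go(.5883,-.2978,.146,.480+np.pi/2)
E
```

```text
clock: 12.32
position: [0.5451, 0.0853, 0.0279]
tool_rot: [-3.141, 0.0, 1.52]
force: [-0.4, 0.7, -0.9]
grip_width: 0.0627
finger_force: 58.3
clock: 12.95
position: [0.5448, 0.0861, 0.1494]
tool_rot: [-3.141, -0.0, 1.521]
force: [0.2, 0.0, 0.4]
grip_width: 0.0848
finger_force: 0.0
[ 0.4324 -0.3936] 0.224 [0.032 0.068]
[ 0.4542 -0.2926] 3.11 [0.031 0.067]
[ 0.5872 -0.3909] 3.106 [0.028 0.047]
[ 0.5879 -0.2981] 0.474 [0.032 0.069]
t 13.0 shift [-0.3824  0.0595  0.0106] rv [ 0.008  0.    -0.53 ] rows 6.2
```

```bash
python3 -m creep '[[0.085,-0.06,0.009,0,0,0,0],[0.085,-0.12,0.018,0,0,0,0],[0.085,-0.18,0.027,0,0,0,0],[0.085,-0.24,0.037,0,0,0,0],[0.085,-0.3,0.046,0,0,0,0]]'; python3 -m creep '[[0.085,-0.05,0.008,0,0,0,-0.18],[0.085,-0.0824,0.0135,0,0,0,-0.36],[0.085,-0.0824,0.0135,0,0,0,-0.53],[0.085,-0.0824,0.0135,0,0,0,-0.53],[0.085,-0.0824,0.0135,0,0,0,-0.53]]'
python3 - <<'E'
from h import *
g,psi=barw((.588,-.298)); go(*g,.008,psi)
E
```

```text
clock: 13.62
position: [0.5763, -0.218, 0.1483]
tool_rot: [3.141, 0.0, 1.521]
force: [1.0, 0.0, -0.5]
grip_width: 0.085
finger_force: 0.0
clock: 14.25
position: [0.5857, -0.2984, 0.1481]
tool_rot: [3.141, 0.0, 2.047]
force: [0.2, -0.7, 0.6]
grip_width: 0.0846
finger_force: 0.0
bar [ 0.5865 -0.2967] [0.064  0.0279] psi 2.042 2272
t 14.3 shift [0.0011 0.0015 0.1401] rv [0.    0.    0.006] rows 2.2
```

```bash
python3 -m creep '[[0.085,0.0011,0.0015,0.06,0,0,0],[0.085,0.0011,0.0015,0.12,0,0,0],[0.085,0.0011,0.0015,0.14,0,0,0],[0.085,0.0011,0.0015,0.14,0,0,0]]';python3 -m creep '[[0.05,0,0,0,0,0,0],[0.05,0,0,0,0,0,0],[0.05,0,0,0,0,0,0],[0.05,0,0,0,0,0,0]]' 50;python3 -m creep '[[0.05,0,0,-0.06,0,0,0],[0.05,0,0,-0.12,0,0,0],[0.05,0,0,-0.12,0,0,0]]'
python3 -c "
from h import *
go(*cw(0,.081),.12,1.52)"
```

```text
clock: 14.8
position: [0.5866, -0.2968, 0.008]
tool_rot: [-3.141, -0.001, 2.05]
force: [0.5, 0.0, 0.3]
grip_width: 0.085
finger_force: 0.0
clock: 15.3
position: [0.5877, -0.2978, 0.0106]
tool_rot: [3.14, 0.003, 2.05]
force: [-1.0, 1.5, 10.3]
grip_width: 0.0625
finger_force: 53.6
clock: 15.68
position: [0.589, -0.2983, 0.1345]
tool_rot: [3.136, 0.007, 2.05]
force: [0.2, -0.1, -1.7]
grip_width: 0.0624
finger_force: 57.6
t 15.675 shift [0.3885 0.1541 0.0125] rv [0.007 0.006 0.53 ] rows 6.7
```

```bash
python3 -m creep '[[0.05,0.056,0.022,0,0,0,0],[0.05,0.112,0.044,0,0,0,0],[0.05,0.168,0.067,0,0,0,0],[0.05,0.224,0.089,0,0,0,0],[0.05,0.28,0.111,0,0,0,0]]';python3 -m creep '[[0.05,0.055,0.022,0,0,0,0.17],[0.05,0.1085,0.043,0,0,0,0.34],[0.05,0.1085,0.043,0,0,0,0.53],[0.05,0.1085,0.043,0,0,0,0.53],[0.05,0.1085,0.043,0,0,0,0.53]]'
python3 -c "
from h import *
s=bot.observe();print(wc(s['position']))
go(*cw(0,.081),.0275,1.52)"
```

```text
clock: 16.3
position: [0.5553, 0.004, 0.1287]
tool_rot: [3.141, 0.001, 2.05]
force: [1.2, 0.8, -0.8]
grip_width: 0.0625
finger_force: 57.5
clock: 16.92
position: [0.5438, 0.1176, 0.1281]
tool_rot: [3.141, 0.0, 1.524]
force: [-0.2, -0.8, -1.2]
grip_width: 0.0626
finger_force: 57.5
[-0.00296383  0.08100386]
t 16.925 shift [0.     0.0029 0.1006] rv [0.    0.    0.004] rows 1.6
```

```bash
python3 -m creep '[[0.05,0,0.0029,0.05,0,0,0.004],[0.05,0,0.0029,0.085,0,0,0.004],[0.05,0,0.0029,0.1,0,0,0.004],[0.05,0,0.0029,0.1,0,0,0.004]]';python3 -m creep '[[0.085,0,0,0,0,0,0],[0.085,0,0,0,0,0,0],[0.085,0,0,0,0,0,0],[0.085,0,0,-0.06,0,0,0],[0.085,0,0,-0.12,0,0,0]]'
python3 - <<'E'
from h import *
c=calibration("top");p,d=grab_frame("top"); cv2.imwrite("pics/top3.png",p)
for b in bars(p,c): print(b[0],b[1],b[2])
g,a=barw(cw(0,.081),.037,.05); print(wc(g))
go(.4545,-.2926,.146,3.11-np.pi/2)
E
```

```text
clock: 17.42
position: [0.5465, 0.118, 0.0278]
tool_rot: [-3.141, 0.0, 1.517]
force: [1.0, -0.3, -0.5]
grip_width: 0.0627
finger_force: 58.1
clock: 18.05
position: [0.546, 0.1184, 0.1494]
tool_rot: [-3.141, -0.0, 1.517]
force: [1.1, -1.1, -0.2]
grip_width: 0.0849
finger_force: 0.0
[ 0.4326 -0.3936] 0.209 [0.032 0.069]
[ 0.4542 -0.2926] 3.11 [0.031 0.067]
[ 0.5877 -0.3902] 0.035 [0.03  0.048]
bar [0.547  0.1034] [0.0615 0.0641] psi 1.527 4297
[0.00095743 0.06697498]
t 18.15 shift [-0.4164 -0.0721  0.0063] rv [ 0.008 -0.002 -0.023] rows 6.8
```

```bash
python3 -m creep '[[0.085,-0.06,-0.01,0,0,0,0],[0.085,-0.12,-0.02,0,0,0,0],[0.085,-0.18,-0.03,0,0,0,0],[0.085,-0.24,-0.04,0,0,0,0],[0.085,-0.3,-0.05,0,0,0,0]]'; python3 -m creep '[[0.085,-0.05,-0.009,0,0,0,-0.023],[0.085,-0.1164,-0.022,0,0,0,-0.023],[0.085,-0.1164,-0.022,0,0,0,-0.023],[0.085,-0.1164,-0.022,0,0,0,-0.023],[0.085,-0.1164,-0.022,0,0,0,-0.023]]'
python3 - <<'E'
from h import *
g,psi=barw((.4545,-.2926)); go(*g,.008,psi)
E
```

```text
clock: 18.77
position: [0.4797, -0.1804, 0.1481]
tool_rot: [3.141, 0.0, 1.517]
force: [1.1, 0.5, -0.3]
grip_width: 0.0854
finger_force: 0.0
clock: 19.4
position: [0.4527, -0.2922, 0.148]
tool_rot: [3.141, -0.0, 1.542]
force: [0.9, -0.6, 0.1]
grip_width: 0.0852
finger_force: 0.0
bar [ 0.4536 -0.2917] [0.0287 0.0637] psi 1.568 2294
t 19.45 shift [0.0006 0.0008 0.14  ] rv [ 0.    -0.    -0.027] rows 2.2
```

```bash
python3 -m creep '[[0.085,0.0006,0.0008,0.06,0,0,-0.027],[0.085,0.0006,0.0008,0.12,0,0,-0.027],[0.085,0.0006,0.0008,0.14,0,0,-0.027],[0.085,0.0006,0.0008,0.14,0,0,-0.027]]';python3 -m creep '[[0.05,0,0,0,0,0,0],[0.05,0,0,0,0,0,0],[0.05,0,0,0,0,0,0],[0.05,0,0,0,0,0,0]]' 50;python3 -m creep '[[0.05,0,0,-0.06,0,0,0],[0.05,0,0,-0.12,0,0,0],[0.05,0,0,-0.12,0,0,0]]'
python3 -c "
from h import *
go(*cw(0,.1145),.12,1.52)"
```

```text
clock: 19.95
position: [0.4527, -0.2914, 0.0068]
tool_rot: [-3.14, -0.002, 1.569]
force: [0.8, 0.1, 0.9]
grip_width: 0.0846
finger_force: 0.0
clock: 20.45
position: [0.4538, -0.2931, 0.0095]
tool_rot: [3.14, 0.001, 1.567]
force: [-0.8, 2.8, 4.9]
grip_width: 0.0627
finger_force: 54.0
clock: 20.82
position: [0.455, -0.2943, 0.1332]
tool_rot: [3.135, 0.005, 1.566]
force: [0.3, -0.7, -2.3]
grip_width: 0.0624
finger_force: 57.1
t 20.825 shift [0.4457 0.0913 0.0117] rv [0.007 0.004 0.046] rows 7.3
```

```bash
python3 -m creep '[[0.05,0.06,0.012,0,0,0,0],[0.05,0.12,0.0245,0,0,0,0],[0.05,0.18,0.037,0,0,0,0],[0.05,0.24,0.049,0,0,0,0],[0.05,0.3,0.061,0,0,0,0]]';python3 -m creep '[[0.05,0.06,0.012,0,0,0,0.046],[0.05,0.12,0.025,0,0,0,0.046],[0.05,0.1457,0.031,0,0,0,0.046],[0.05,0.1457,0.031,0,0,0,0.046],[0.05,0.1457,0.031,0,0,0,0.046]]'
python3 -c "
from h import *
s=bot.observe();print(wc(s['position']))
go(*cw(0,.1145),.0275,1.52)"
```

```text
clock: 21.45
position: [0.5153, 0.0086, 0.1284]
tool_rot: [3.141, 0.0, 1.566]
force: [1.1, 0.7, -1.6]
grip_width: 0.0625
finger_force: 57.0
clock: 22.08
position: [0.5465, 0.1514, 0.128]
tool_rot: [-3.142, 0.001, 1.52]
force: [-1.4, 0.1, -1.6]
grip_width: 0.0628
finger_force: 57.0
[-0.00190935  0.11487124]
t 22.075 shift [-0.0003  0.0019  0.1005] rv [-0.     0.001  0.   ] rows 1.6
```

```bash
python3 -m creep '[[0.05,0,0.0022,0.05,0,0,0],[0.05,0,0.0022,0.085,0,0,0],[0.05,0,0.0022,0.1,0,0,0],[0.05,0,0.0022,0.1,0,0,0]]';python3 -m creep '[[0.085,0,0,0,0,0,0],[0.085,0,0,0,0,0,0],[0.085,0,0,0,0,0,0],[0.085,0,0,-0.06,0,0,0],[0.085,0,0,-0.12,0,0,0]]'
python3 - <<'E'
from h import *
c=calibration("top");p,d=grab_frame("top"); cv2.imwrite("pics/top4.png",p)
for b in bars(p,c): print(b[0],b[1],b[2])
go(.4326,-.3936,.146,.218+np.pi/2)
E
```

```text
clock: 22.58
position: [0.5488, 0.1516, 0.0278]
tool_rot: [-3.141, 0.0, 1.52]
force: [-0.3, 0.1, -1.8]
grip_width: 0.0627
finger_force: 57.0
clock: 23.2
position: [0.5485, 0.1523, 0.1494]
tool_rot: [-3.141, 0.0, 1.521]
force: [0.8, -0.4, 0.8]
grip_width: 0.0846
finger_force: 0.0
[ 0.4438 -0.3966] 2.826 [0.093 0.057]
[ 0.4887 -0.3604] 0.222 [0.089 0.133]
[ 0.5409 -0.4983] 3.102 [0.057 0.026]
[ 0.5427 -0.2326] 0.757 [0.057 0.066]
[ 0.5435 -0.1819] 2.939 [0.089 0.071]
[ 0.5878 -0.3908] 0.054 [0.032 0.048]
[ 0.5863 -0.4781] 1.971 [0.102 0.064]
t 23.25 shift [-0.5525 -0.0915  0.0088] rv [ 0.008 -0.002 -0.268] rows 9.0
```

View pics/top4.png

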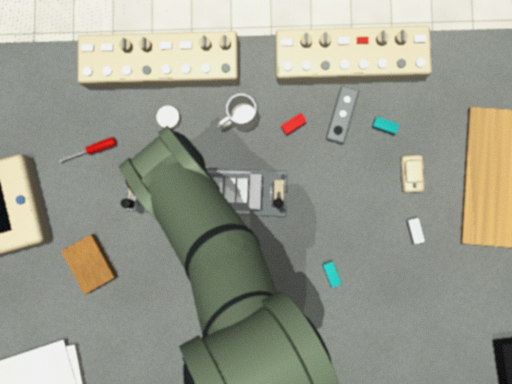

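The exposure has brightened but the scene is as expected. The last bar is still at (416,231), and the row in the clamp is visible at (235,189).

```bash
python3 -m creep '[[0.085,-0.06,-0.01,0,0,0,0],[0.085,-0.12,-0.02,0,0,0,0],[0.085,-0.18,-0.03,0,0,0,0],[0.085,-0.24,-0.04,0,0,0,0],[0.085,-0.3,-0.05,0,0,0,0]]'; python3 -m creep '[[0.085,-0.06,-0.01,0,0,0,-0.1],[0.085,-0.12,-0.02,0,0,0,-0.2],[0.085,-0.18,-0.03,0,0,0,-0.268],[0.085,-0.24,-0.039,0,0,0,-0.268],[0.085,-0.2525,-0.0415,0,0,0,-0.268]]'; python3 -m creep '[[0.085,0,0,0,0,0,0],[0.085,0,0,0,0,0,0]]'
python3 - <<'E'
from h import *
g,psi=barw((.4326,-.3936)); go(*g,.008,psi)
E
```

```text
clock: 23.88
position: [0.4835, -0.1468, 0.1483]
tool_rot: [3.141, 0.0, 1.521]
force: [2.1, -0.1, 0.8]
grip_width: 0.0845
finger_force: 0.0
clock: 24.5
position: [0.4279, -0.399, 0.1478]
tool_rot: [-3.141, 0.001, 1.783]
force: [-0.4, 0.3, -0.2]
grip_width: 0.0852
finger_force: 0.0
clock: 24.75
position: [0.4307, -0.3934, 0.1481]
tool_rot: [3.141, -0.0, 1.791]
force: [0.8, 1.2, 0.6]
grip_width: 0.085
finger_force: 0.0
bar [ 0.4313 -0.3918] [0.064  0.0277] psi 1.791 2264
t 24.8 shift [0.0014 0.0008 0.1401] rv [ 0. -0.  0.] rows 2.2
```

```bash
python3 -m creep '[[0.085,0.0014,0.0008,0.06,0,0,0],[0.085,0.0014,0.0008,0.12,0,0,0],[0.085,0.0014,0.0008,0.14,0,0,0],[0.085,0.0014,0.0008,0.14,0,0,0]]';python3 -m creep '[[0.05,0,0,0,0,0,0],[0.05,0,0,0,0,0,0],[0.05,0,0,0,0,0,0],[0.05,0,0,0,0,0,0]]' 50;python3 -m creep '[[0.05,0,0,-0.06,0,0,0],[0.05,0,0,-0.12,0,0,0],[0.05,0,0,-0.12,0,0,0]]'
python3 -c "
from h import *
go(*cw(0,.146),.12,1.52)"
```

```text
clock: 25.3
position: [0.4308, -0.3926, 0.0079]
tool_rot: [-3.141, -0.001, 1.79]
force: [-0.3, 0.0, 0.4]
grip_width: 0.0848
finger_force: 0.0
clock: 25.8
position: [0.4315, -0.3942, 0.0103]
tool_rot: [3.14, 0.003, 1.789]
force: [-0.7, 2.2, 10.6]
grip_width: 0.0627
finger_force: 52.8
clock: 26.18
position: [0.4324, -0.3952, 0.1338]
tool_rot: [3.137, 0.007, 1.788]
force: [0.2, -0.3, -3.0]
grip_width: 0.0625
finger_force: 58.6
t 26.175 shift [0.5387 0.2394 0.0111] rv [0.006 0.007 0.268] rows 9.4
```

```bash
python3 -m creep '[[0.05,0.055,0.024,0,0,0,0],[0.05,0.11,0.048,0,0,0,0],[0.05,0.165,0.073,0,0,0,0],[0.05,0.22,0.097,0,0,0,0],[0.05,0.275,0.122,0,0,0,0]]';python3 -m creep '[[0.05,0.055,0.024,0,0,0,0.1],[0.05,0.11,0.048,0,0,0,0.2],[0.05,0.165,0.073,0,0,0,0.268],[0.05,0.22,0.097,0,0,0,0.268],[0.05,0.2637,0.1174,0,0,0,0.268]]';python3 -m creep '[[0.05,0,0,0,0,0,0],[0.05,0,0,0,0,0,0]]'
python3 -c "
from h import *
s=bot.observe();print(wc(s['position']))
go(*cw(0,.146),.0275,1.52)"
```

```text
clock: 26.8
position: [0.4902, -0.097, 0.1286]
tool_rot: [3.141, 0.001, 1.788]
force: [0.9, -0.2, -3.8]
grip_width: 0.0624
finger_force: 58.5
clock: 27.42
position: [0.5477, 0.1869, 0.1287]
tool_rot: [3.141, -0.001, 1.522]
force: [0.7, -0.9, -1.8]
grip_width: 0.0627
finger_force: 58.5
clock: 27.68
position: [0.5475, 0.1837, 0.1281]
tool_rot: [3.141, 0.001, 1.521]
force: [0.5, -0.2, -1.4]
grip_width: 0.0626
finger_force: 58.5
[-0.00259624  0.14716251]
t 27.675 shift [-0.0011  0.0026  0.1006] rv [0.    0.001 0.001] rows 1.6
```

```bash
python3 -m creep '[[0.05,-0.0009,0.0026,0.04,0,0,0],[0.05,-0.0009,0.0026,0.075,0,0,0],[0.05,-0.0009,0.0026,0.1,0,0,0],[0.05,-0.0009,0.0026,0.1,0,0,0]]'
python3 -m creep '[[0.085,0,0,0,0,0,0],[0.085,0,0,0,0,0,0],[0.085,0,0,0,0,0,0],[0.085,0,0,-0.06,0,0,0],[0.085,0,0,-0.12,0,0,0]]'
python3 -m creep '[[0.085,0.0,0,-0.05,0,0,0],[0.085,-0.05,0,-0.1,0,0,0],[0.085,-0.08,0,-0.1,0,0,0],[0.085,-0.1,0,-0.1,0,0,0],[0.085,-0.1,0,-0.1,0,0,0]]'
python3 - <<'E'
from h import *
c=calibration("wrist");p,d=grab_frame("wrist"); cv2.imwrite("pics/w5.png",p)
W=cloud(c,d); np.save("pics/w5.npy",W)
C=(W[...,:2]-O)@np.array([[np.cos(YAW),-np.sin(YAW)],[np.sin(YAW),np.cos(YAW)]])
for y in range(-5,190,3):
    m=(W[...,2]>.036)&(W[...,2]<.05)&(abs(C[...,1]-y/1000)<.0015)&(abs(C[...,0])<.05)
    if m.sum(): print(y,np.round(C[m][:,0].min(),4),np.round(C[m][:,0].max(),4),m.sum(),W[m][:,2].mean().round(4))
E
```

```text
clock: 28.18
position: [0.5497, 0.1815, 0.027]
tool_rot: [-3.14, 0.001, 1.519]
force: [0.4, 0.3, -1.1]
grip_width: 0.0623
finger_force: 60.3
clock: 28.8
position: [0.5497, 0.1832, 0.1494]
tool_rot: [-3.141, 0.0, 1.521]
force: [1.7, -0.2, -0.1]
grip_width: 0.0852
finger_force: 0.0
clock: 29.42
position: [0.545, 0.0822, 0.2475]
tool_rot: [-3.141, 0.0, 1.519]
force: [0.2, 0.1, 0.8]
grip_width: 0.0852
finger_force: 0.0
-2 -0.0463 0.0426 313 0.043
1 -0.0329 -0.0329 1 0.0389
4 -0.0302 0.0282 17 0.0407
7 -0.0301 0.0316 139 0.0421
10 -0.0314 0.0316 119 0.0421
13 -0.0312 0.0313 149 0.042
16 -0.0311 0.0326 125 0.0421
19 -0.031 0.0325 153 0.042
22 -0.0308 0.0325 125 0.0421
25 -0.0308 0.0323 158 0.042
28 -0.0308 0.0321 124 0.0421
31 -0.0307 0.0322 173 0.0416
34 -0.0296 0.0288 46 0.0394
37 -0.0305 0.032 110 0.0417
40 -0.0306 0.0331 142 0.0419
43 -0.0303 0.0331 143 0.0421
46 -0.0304 0.0329 164 0.0419
49 -0.0302 0.0329 125 0.0421
52 -0.0302 0.0328 165 0.042
55 -0.03 0.0326 161 0.042
58 -0.03 0.0325 125 0.0422
61 -0.0299 0.0325 170 0.042
64 -0.0302 0.0322 113 0.041
70 -0.0306 0.0322 113 0.0417
73 -0
[... 198 characters left out ...]
-0.0301 0.0326 135 0.042
97 -0.03 0.0314 111 0.0415
103 -0.0298 0.0323 58 0.0413
106 -0.0298 0.0323 177 0.0421
109 -0.0296 0.0333 180 0.0421
112 -0.0296 0.0333 180 0.042
115 -0.0307 0.0332 183 0.042
118 -0.0306 0.033 181 0.0421
121 -0.0304 0.033 182 0.0421
124 -0.0303 0.0327 182 0.0422
127 -0.0302 0.0327 182 0.042
130 -0.0302 0.0327 122 0.0419
133 -0.0299 0.0313 60 0.0413
136 -0.0311 0.0326 186 0.0421
139 -0.0309 0.0324 186 0.042
142 -0.0308 0.0324 186 0.0422
145 -0.0307 0.0321 186 0.0422
148 -0.0306 0.032 185 0.0421
151 -0.0305 0.0321 224 0.0422
154 -0.0305 0.0318 206 0.0421
157 -0.0304 0.0317 186 0.0422
160 -0.0303 0.0316 183 0.0419
178 -0.0407 0.0379 156 0.043
187 -0.0304 0.0278 19 0.0425
```

View pics/w5.png

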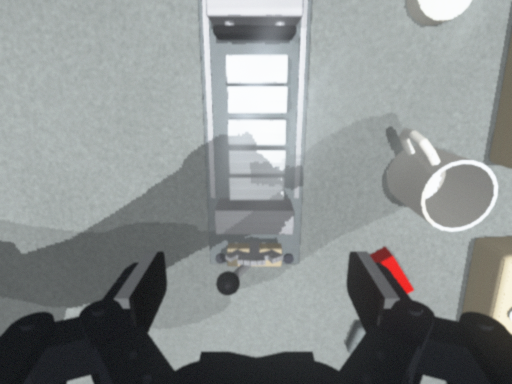

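Wrist view: all five bars lie in a row at (257,70)–(257,190), the pad face is at (255,35), and the lever knob leans to the robot's side at (228,283). The bars are centred to about 1 mm with the pad at y≈0.177, so I'll move to the crank.

```bash
python3 -c "
from h import *
go(*cw(-.0443,.293),.18,1.52)"
```

```text
t 29.475 shift [ 0.246  -0.044   0.0675] rv [-0.001 -0.     0.001] rows 4.1
```

```bash
python3 -m creep '[[0.06,0.06,-0.011,0,0,0,0],[0.06,0.12,-0.022,0,0,0,0],[0.06,0.18,-0.033,0,0,0,0],[0.06,0.246,-0.044,0.03,0,0,0],[0.06,0.246,-0.044,0.0675,0,0,0]]';python3 -m creep '[[0.06,0,0,0,0,0,0],[0.06,0,0,0,0,0,0]]'
python3 - <<'E'
from h import *
c=calibration("wrist");p,d=grab_frame("wrist"); cv2.imwrite("pics/w6.png",p)
W=cloud(c,d); C=(W[...,:2]-O)@np.array([[np.cos(YAW),-np.sin(YAW)],[np.sin(YAW),np.cos(YAW)]])
for z0,z1 in ((.124,.134),(.083,.1),(.069,.083)):
    m=(W[...,2]>z0)&(W[...,2]<z1)&(abs(C[...,0])<.075)&(abs(C[...,1]-.285)<.07)&(d>0)
    if m.sum()>5: print(z0,m.sum(),cv2.minAreaRect(C[m].astype(np.float32)),W[m][:,2].mean(),np.median(C[m],axis=0))
go(*cw(-.0443,.293),.095,1.52)
E
```

```text
clock: 30.1
position: [0.5112, 0.3377, 0.1798]
tool_rot: [-3.142, -0.004, 1.528]
force: [1.5, -0.9, 0.1]
grip_width: 0.0603
finger_force: 0.0
clock: 30.35
position: [0.5138, 0.3313, 0.1814]
tool_rot: [3.141, -0.0, 1.521]
force: [-0.2, -0.1, 1.2]
grip_width: 0.0603
finger_force: 0.0
0.124 835 ((-0.044452965259552, 0.29520082473754883), (0.022806160151958466, 0.022330330684781075), 88.91661071777344) 0.1259207516074946 [-0.0448073   0.29563647]
0.083 528 ((-0.020845966413617134, 0.29358145594596863), (0.023293349891901016, 0.06741005182266235), 64.28987121582031) 0.08632459138661493 [-0.00533993  0.28888212]
0.069 1226 ((-0.024713896214962006, 0.2922188341617584), (0.025919349864125252, 0.07373645156621933), 72.46792602539062) 0.07887384060470237 [-0.01662577  0.2921304 ]
t 30.4 shift [ 0.0002 -0.0011  0.0869] rv [ 0.001 -0.001 -0.   ] rows 1.4
```

View pics/w6.png

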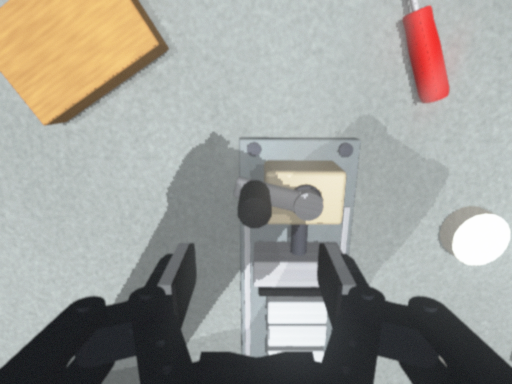

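The handle is at (255,203), between the fingers, with the hub at (308,203). The crank angle is about 0.22 rad, so I'll grip the handle.

```bash
python3 -m creep '[[0.06,0.0024,-0.001,0.04,0,0,0],[0.06,0.0024,-0.001,0.086,0,0,0],[0.06,0.0024,-0.001,0.086,0,0,0]]';python3 -m creep '[[0.015,0,0,0,0,0,0],[0.015,0,0,0,0,0,0],[0.015,0,0,0,0,0,0],[0.015,0,0,0,0,0,0]]' 30
python3 -c "
from h import *
s=bot.observe(); p=wc(s['position']); print(p,np.arctan2(p[1]-.285,-p[0]))
f=.22
print([[round(.045*(np.sin(f+a)-np.sin(f)),4),round(-.045*(np.cos(f+a)-np.cos(f)),4)] for a in np.arange(.3,6.3,.3)])"
```

```text
clock: 30.78
position: [0.5123, 0.3323, 0.0935]
tool_rot: [-3.139, 0.002, 1.52]
force: [-0.4, -0.1, 1.4]
grip_width: 0.0601
finger_force: 0.0
clock: 31.28
position: [0.5131, 0.3346, 0.0967]
tool_rot: [3.14, -0.002, 1.521]
force: [-5.2, -0.1, 13.4]
grip_width: 0.0234
finger_force: 28.8
[-0.04467253  0.29610746] 0.24370003999754722
[[np.float64(0.0125), np.float64(0.0049)], [np.float64(0.0231), np.float64(0.0132)], [np.float64(0.0307), np.float64(0.0243)], [np.float64(0.0347), np.float64(0.0372)], [np.float64(0.0347), np.float64(0.0506)], [np.float64(0.0307), np.float64(0.0635)], [np.float64(0.0231), np.float64(0.0746)], [np.float64(0.0126), np.float64(0.0829)], [np.float64(0.0001), np.float64(0.0878)], [np.float64(-0.0133), np.float64(0.0888)], [np.float64(-0.0264), np.float64(0.0857)], [np.float64(-0.0381), np.float64(0.079)], [np.float64(-0.0472), np.float64(0.069)], [np.float64(-0.0529), np.float64(0.0569)], [np.float64(-0.0548), np.float64(0.0436)], [np.float64(-0.0527), np.float64(0.0303)], [np.float64(-0.0468), np.float64(0.0182)], [np.float64(-0.0375), np.float64(0.0085)], [np.float64(-0.0258), np.float64(0.0019)], [np.float64(-0.0127), np.float64(-0.001)]]
```

```bash
python3 -m creep '[[0.015,0.0125,0.0049,-0.002,0,0,0],[0.015,0.0231,0.0132,-0.002,0,0,0],[0.015,0.0307,0.0243,-0.002,0,0,0],[0.015,0.0347,0.0372,-0.002,0,0,0],[0.015,0.0347,0.0506,-0.002,0,0,0]]'
python3 -c "
from h import *
s=bot.observe(); p=wc(s['position']); print(p,np.arctan2(p[1]-.285,-p[0]),np.hypot(p[1]-.285,p[0]))"
```

```text
clock: 31.9
position: [0.5659, 0.3645, 0.0968]
tool_rot: [-3.141, 0.003, 1.52]
force: [-6.7, -16.0, 3.6]
grip_width: 0.0231
finger_force: 33.4
[0.00656177 0.32861745] 1.7201156080943036 0.04410826295753465
```

```bash
python3 -m creep '[[0.015,-0.005,0.0129,0,0,0,0],[0.015,-0.0126,0.024,0,0,0,0],[0.015,-0.0231,0.0323,0,0,0,0],[0.015,-0.0356,0.0372,0,0,0,0],[0.015,-0.049,0.0382,0,0,0,0]]'
python3 -c "
from h import *
s=bot.observe(); p=wc(s['position']); print(p,np.arctan2(p[1]-.285,-p[0]),np.hypot(p[1]-.285,p[0]))"
python3 -m creep '[[0.015,-0.0131,-0.0031,0,0,0,0],[0.015,-0.0248,-0.0098,0,0,0,0],[0.015,-0.0339,-0.0198,0,0,0,0],[0.015,-0.0396,-0.0319,0,0,0,0],[0.015,-0.0415,-0.0452,0,0,0,0]]'
python3 -c "
from h import *
s=bot.observe(); p=wc(s['position']); print(p,np.arctan2(p[1]-.285,-p[0]),np.hypot(p[1]-.285,p[0]))"
```

```text
clock: 32.52
position: [0.6006, 0.316, 0.0969]
tool_rot: [-3.141, -0.002, 1.521]
force: [-7.9, 3.8, -1.6]
grip_width: 0.0229
finger_force: 32.8
[0.04371937 0.28195306] -3.0720119251414073 0.04382541232295633
clock: 33.15
position: [0.5536, 0.275, 0.0969]
tool_rot: [3.14, 0.0, 1.52]
force: [4.3, 3.5, -1.3]
grip_width: 0.0233
finger_force: 32.9
[-0.00116123  0.23866763] -1.5457385507054724 0.046346919912311504
```

```bash
python3 -m creep '[[0.015,0.0021,-0.0133,0,0,0,0],[0.015,0.008,-0.0254,0,0,0,0],[0.015,0.0173,-0.0351,0,0,0,0],[0.015,0.029,-0.0417,0,0,0,0],[0.015,0.0421,-0.0446,0,0,0,0]]'
python3 -c "
from h import *
s=bot.observe(); p=wc(s['position']); f=np.arctan2(p[1]-.285,-p[0]);print(p,f,np.hypot(p[1]-.285,p[0]))
for k in range(3): print([[float(round(.0445*(np.sin(f+a)-np.sin(f)),4)),float(round(-.0445*(np.cos(f+a)-np.cos(f)),4))] for a in np.arange(.3,1.6,.3)]); f+=1.5"
```

```text
clock: 33.78
position: [0.5104, 0.3208, 0.0969]
tool_rot: [3.141, 0.0, 1.521]
force: [6.7, -2.0, 4.1]
grip_width: 0.0232
finger_force: 33.2
[-0.04660522  0.28214419] -0.06120007760940846 0.046692633072466704
[[0.0132, 0.0012], [0.0256, 0.0062], [0.0358, 0.0147], [0.0431, 0.0258], [0.0468, 0.0386]]
[[-0.0002, 0.0133], [-0.0044, 0.0259], [-0.0121, 0.0368], [-0.0227, 0.0448], [-0.0352, 0.0494]]
[[-0.0133, 0.0007], [-0.0262, -0.0026], [-0.0375, -0.0095], [-0.0463, -0.0194], [-0.0518, -0.0316]]
```

```bash
python3 -m creep '[[0.015,0.0132,0.0012,0,0,0,0],[0.015,0.0256,0.0062,0,0,0,0],[0.015,0.0358,0.0147,0,0,0,0],[0.015,0.0431,0.0258,0,0,0,0],[0.015,0.0465,0.0386,0,0,0,0]]'
python3 -m creep '[[0.015,-0.0002,0.0133,0,0,0,0],[0.015,-0.0044,0.0259,0,0,0,0],[0.015,-0.0121,0.0368,0,0,0,0],[0.015,-0.0227,0.0448,0,0,0,0],[0.015,-0.0352,0.0494,0,0,0,0]]'
python3 -m creep '[[0.015,-0.0133,0.0007,0,0,0,0],[0.015,-0.0262,-0.0026,0,0,0,0],[0.015,-0.0375,-0.0095,0,0,0,0],[0.015,-0.0463,-0.0194,0,0,0,0],[0.015,-0.0518,-0.0316,0,0,0,0]]'
python3 - <<'E'
from h import *
s=bot.observe(); p=wc(s['position']); f=np.arctan2(p[1]-.285,-p[0]);print(p,f,np.hypot(p[1]-.285,p[0]))
print([[float(round(.0445*(np.sin(f+a)-np.sin(f)),4)),float(round(-.0445*(np.cos(f+a)-np.cos(f)),4))] for a in np.arange(.3,1.6,.2)])
c=calibration("wrist");p,d=grab_frame("wrist"); cv2.imwrite("pics/w7.png",p)
E
```

```text
clock: 34.4
position: [0.5518, 0.3652, 0.0967]
tool_rot: [-3.141, 0.001, 1.521]
force: [-3.6, -7.4, 9.5]
grip_width: 0.0231
finger_force: 33.8
clock: 35.02
position: [0.5998, 0.3286, 0.0969]
tool_rot: [3.141, -0.002, 1.522]
force: [0.0, 2.9, 4.6]
grip_width: 0.0228
finger_force: 33.3
clock: 35.65
position: [0.5659, 0.2762, 0.0968]
tool_rot: [3.14, 0.0, 1.52]
force: [3.2, 1.1, 4.8]
grip_width: 0.0231
finger_force: 33.5
[0.0110584  0.24047733] -1.8142467592436347 0.045875444119375094
[[-0.0012, -0.0132], [0.0001, -0.022], [0.0032, -0.0303], [0.0079, -0.0379], [0.014, -0.0444], [0.0213, -0.0495], [0.0294, -0.053]]
```

View pics/w7.png

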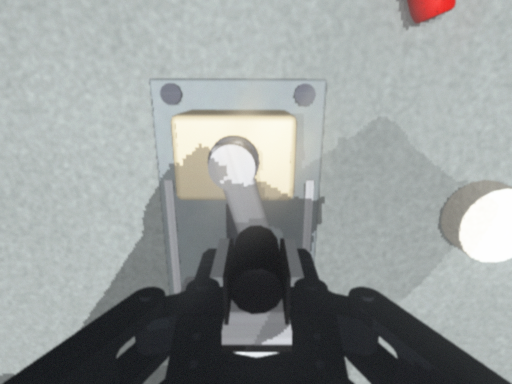

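The crank is at about 10.75 rad, i.e. 42 mm of travel, and the handle is held at (258,265). I'll turn about 1.1 rad more.

```bash
python3 -m creep '[[0.015,-0.0012,-0.0132,0,0,0,0],[0.015,0.0001,-0.022,0,0,0,0],[0.015,0.0032,-0.0303,0,0,0,0],[0.015,0.0079,-0.0379,0,0,0,0],[0.015,0.014,-0.0444,0,0,0,0]]'
python3 -m creep '[[0.05,0,0,0,0,0,0],[0.05,0,0,0,0,0,0],[0.05,0,0,-0.06,0,0,0],[0.05,0,0,-0.12,0,0,0],[0.05,-0.05,0.03,-0.13,0,0,0]]'
python3 -m creep '[[0.05,-0.06,0,0,0,0,0],[0.05,-0.12,0,0,0,0,0],[0.05,-0.15,0.01,0,0,0,0],[0.05,-0.15,0.01,0,0,0,0],[0.05,-0.15,0.01,0,0,0,0]]'
python3 - <<'E'
from h import *
s=bot.observe(); print(wc(s['position']))
c=calibration("wrist");p,d=grab_frame("wrist"); cv2.imwrite("pics/w8.png",p)
W=cloud(c,d); C=(W[...,:2]-O)@np.array([[np.cos(YAW),-np.sin(YAW)],[np.sin(YAW),np.cos(YAW)]])
for y in range(-4,200,2):
    m=(abs(C[...,1]-y/1000)<.001)&(abs(C[...,0])<.025)&(d>0)
    if y>125 or y<8: print(y,np.round(np.median(W[m][:,2]),3),end='; ')
m=(W[...,2]>.1)&(W[...,2]<.14)&(C[...,1]>.2)&(C[...,1]<.36)&(d>0)&(abs(C[...,0])<.08)
if m.sum()>5: print(cv2.minAreaRect(C[m].astype(np.float32)))
m=(W[...,2]>.036)&(W[...,2]<.046)&(C[...,1]>.004)&(C[...,1]<.139)&(abs(C[...,0])<.044)
print(cv2.minAreaRect(C[m].astype(np.float32)),W[m][:,2].mean(),C[m].min(0),C[m].max(0))
E
```

```text
clock: 36.33
position: [0.5208, 0.2918, 0.0967]
tool_rot: [-3.141, 0.003, 1.52]
force: [-4.3, -8.3, 14.7]
grip_width: 0.0232
finger_force: 34.4
clock: 36.95
position: [0.549, 0.2457, 0.2307]
tool_rot: [3.137, -0.005, 1.527]
force: [2.7, -0.6, -1.3]
grip_width: 0.0499
finger_force: 0.0
clock: 37.58
position: [0.5515, 0.092, 0.2263]
tool_rot: [-3.141, -0.001, 1.521]
force: [-0.1, 1.6, 0.2]
grip_width: 0.0498
finger_force: 0.0
[0.00607739 0.05574986]
-4 0.059; -2 0.052; 0 0.043; 2 0.042; 4 0.042; 6 0.042; 126 0.042; 128 0.042; 130 0.042; 132 0.042; 134 0.042; 136 0.042; 138 0.042; 140 0.055; 142 0.056; 144 0.056; 146 0.059; 148 0.06; 150 0.06; 152 0.06; 154 0.06; 156 0.06; 158 0.06; 160 0.06; 162 0.06; 164 0.06; 166 0.06; 168 0.06; 170 0.06; 172 0.06; 174 0.058; 176 0.046; 178 0.046; 180 0.015; 182 0.015; 184 0.015; 186 0.015; 188 0.015; 190 0.015; 192 0.015; 194 0.015; 196 0.015; 198 0.015; ((0.0009295493364334106, 0.0711681991815567), (0.13435745239257812, 0.0644635334610939), 89.96382904052734) 0.041974327293147276 [-0.03133815  0.00400715] [0.03317076 0.13832811]
```

View pics/w8.png

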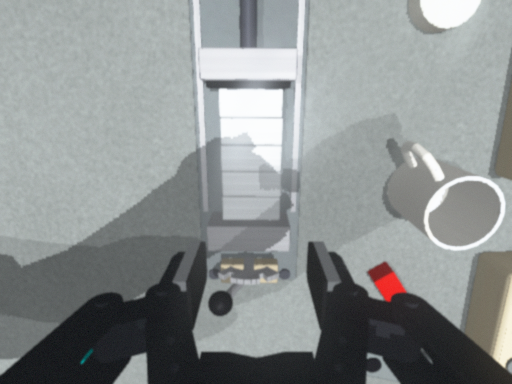

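Wrist view: the row is now packed at (250,90)–(250,220) against both jaws, and the lever is still in FREE with its knob at (220,302). I'll compare the pad's protrusion with how it was before cranking.

Run:
```python
from h import *
W=np.load("pics/w5.npy")
W2=cloud(calibration("top"),np.load("pics/top0.npy"))
for W,s in((W,1),(W2,2)):
    C=(W[...,:2]-O)@np.array([[np.cos(YAW),-np.sin(YAW)],[np.sin(YAW),np.cos(YAW)]])
    for y in range(164,226,s):
        m=(abs(C[...,1]-y/1000)<.0005*s)&(abs(C[...,0])<.025)
        if m.sum(): print(y,np.round(np.median(W[m][:,2]),3),end='; ')
    print()
go(*cw(-.0310,-.075),.16,1.52)
```

```text
165 0.014; 166 0.014; 167 0.014; 168 0.014; 169 0.014; 170 0.014; 171 0.014; 172 0.014; 173 0.014; 174 0.014; 175 0.014; 176 0.014; 177 0.014; 178 0.039; 179 0.055; 180 0.056; 181 0.056; 182 0.055; 183 0.055; 184 0.055; 185 0.055; 188 0.043; 189 0.043; 190 0.042; 191 0.043; 192 0.046; 193 0.06; 194 0.06; 195 0.06; 196 0.06; 197 0.06; 198 0.06; 199 0.06; 200 0.06; 201 0.06; 202 0.06; 203 0.06; 204 0.06; 205 0.06; 
164 0.016; 166 0.015; 168 0.015; 170 0.015; 172 0.016; 174 0.014; 176 0.016; 178 0.036; 180 0.044; 182 0.056; 184 0.056; 186 0.056; 188 0.054; 190 0.042; 192 0.048; 194 0.051; 196 0.061; 198 0.061; 200 0.061; 202 0.062; 204 0.061; 206 0.061; 208 0.061; 210 0.061; 212 0.061; 214 0.06; 216 0.062; 218 0.06; 220 0.06; 222 0.057; 224 0.049; 
t 37.625 shift [-0.1311 -0.0373  0.0663] rv [-0.    -0.001  0.002] rows 2.4
```

Before cranking the pad stood about 14.5 mm out from the jaw and now about 6 mm, so it is pressed in by about 8 mm. Next is the lever.

```bash
python3 -m creep '[[0.06,-0.05,-0.014,0,0,0,0],[0.06,-0.1,-0.028,0.02,0,0,0],[0.06,-0.1311,-0.0373,0.06,0,0,0],[0.06,-0.1311,-0.0373,0.0663,0,0,0],[0.06,-0.1311,-0.0373,0.0663,0,0,0]]'; python3 -m creep '[[0.06,0,0,0,0,0,0],[0.06,0,0,0,0,0,0]]'
python3 -c "
from h import *
go(*cw(-.0310,-.075),.075,1.52)"
```

```text
clock: 38.25
position: [0.5081, -0.0363, 0.1602]
tool_rot: [-3.141, -0.001, 1.522]
force: [0.6, 0.3, 0.8]
grip_width: 0.0599
finger_force: 0.0
clock: 38.5
position: [0.5083, -0.037, 0.1608]
tool_rot: [3.14, -0.0, 1.522]
force: [0.1, -0.9, -0.6]
grip_width: 0.0601
finger_force: 0.0
t 38.5 shift [ 0.0002 -0.0006  0.0858] rv [ 0.001 -0.     0.002] rows 1.4
```

```bash
python3 -m creep '[[0.06,0,-0.0006,0.05,0,0,0],[0.06,0,-0.0006,0.0855,0,0,0],[0.06,0,-0.0006,0.0855,0,0,0]]';python3 -m creep '[[0.02,0,0,0,0,0,0],[0.02,0,0,0,0,0,0],[0.02,0,0,0,0,0,0],[0.02,0,0,0,0,0,0]]' 20; python3 -c "
from h import *
s=bot.observe(); print(wc(s['position']))
for a in (-.3,-.1,.1,.25,.35):
  go(*cw(.065*np.sin(a),-.075),.03+.065*np.cos(a)-.0125,1.52)"
```

```text
clock: 38.88
position: [0.5062, -0.0372, 0.0733]
tool_rot: [-3.138, -0.0, 1.522]
force: [1.0, -0.2, 1.2]
grip_width: 0.0598
finger_force: 0.0
clock: 39.38
position: [0.5079, -0.0378, 0.076]
tool_rot: [3.14, 0.0, 1.521]
force: [-2.6, 0.9, 9.5]
grip_width: 0.024
finger_force: 19.4
[-0.03088206 -0.07610649]
t 39.375 shift [ 0.0011  0.0117 -0.0036] rv [0.002 0.    0.001] rows 0.2
t 39.375 shift [ 0.0011  0.0244 -0.0061] rv [0.002 0.    0.001] rows 0.4
t 39.375 shift [ 0.0011  0.0374 -0.0061] rv [0.002 0.    0.001] rows 0.6
t 39.375 shift [ 0.0011  0.047  -0.0044] rv [0.002 0.    0.001] rows 0.8
t 39.375 shift [ 0.0011  0.0532 -0.0025] rv [0.002 0.    0.001] rows 0.9
```

```bash
python3 -m creep '[[0.02,0,0.0117,-0.0036,0,0,0],[0.02,0,0.0244,-0.0061,0,0,0],[0.02,0,0.0374,-0.0061,0,0,0],[0.02,0,0.047,-0.0044,0,0,0],[0.02,0,0.0535,-0.0025,0,0,0]]';python3 -m creep '[[0.02,0,0,0,0,0,0],[0.02,0,0,0,0,0,0],[0.02,0,0,0,0,0,0]]'; python3 -c "
from h import *
s=bot.observe(); print(wc(s['position']),np.arcsin(wc(s['position'])[0]/.065))"
```

```text
clock: 40.0
position: [0.5602, -0.0407, 0.0777]
tool_rot: [-3.14, 0.001, 1.52]
force: [-7.5, -0.3, 3.4]
grip_width: 0.0241
finger_force: 20.5
clock: 40.38
position: [0.5607, -0.0407, 0.0776]
tool_rot: [3.141, 0.0, 1.521]
force: [-1.9, -1.8, 5.4]
grip_width: 0.0244
finger_force: 20.4
[ 0.02198146 -0.0762729 ] 0.3449784181898572
```

Estimated lever angle is 0.345 rad. I'll release, rise and check.

```bash
python3 -m creep '[[0.05,0,0,0,0,0,0],[0.05,0,0,0,0,0,0],[0.05,0,0,-0.05,0,0,0],[0.05,0,0,-0.11,0,0,0],[0.05,0,0,-0.16,0,0,0]]'; python3 -m creep '[[0.05,0,0,0,0,0,0],[0.05,0,0,0,0,0,0],[0.05,0,0,0,0,0,0]]'
python3 - <<'E'
from h import *
c=calibration("wrist");p,d=grab_frame("wrist"); cv2.imwrite("pics/w9.png",p)
W=cloud(c,d); C=(W[...,:2]-O)@np.array([[np.cos(YAW),-np.sin(YAW)],[np.sin(YAW),np.cos(YAW)]])
k=(W[...,2]>.085)&(W[...,2]<.11)&(abs(C[...,0])<.06)&(C[...,1]<-.06)&(C[...,1]>-.1)&(d>0)
x=np.percentile(C[k][:,0],[1,99]); print(x,x.mean(),np.arcsin(x.mean()/.065),W[k][:,2].max())
m=(W[...,2]>.036)&(W[...,2]<.046)&(C[...,1]>.004)&(C[...,1]<.139)&(abs(C[...,0])<.044)
print(C[m].min(0),C[m].max(0)); s=bot.observe(); print(s['clock'],s['force'])
E
```

```text
clock: 41.0
position: [0.5607, -0.0402, 0.2393]
tool_rot: [3.141, -0.0, 1.521]
force: [0.1, -0.9, -0.2]
grip_width: 0.0502
finger_force: 0.0
clock: 41.38
position: [0.5601, -0.0404, 0.236]
tool_rot: [-3.14, -0.0, 1.521]
force: [-0.5, -0.1, -0.4]
grip_width: 0.0497
finger_force: 0.0
[0.01016793 0.03445761] 0.02231276954973269 0.3503998387938383 0.1032553448376558
[-0.03158297  0.00451631] [0.033      0.08481227]
41.425 [-0.72100566 -0.2755502  -0.71698199]
```

View pics/w9.png

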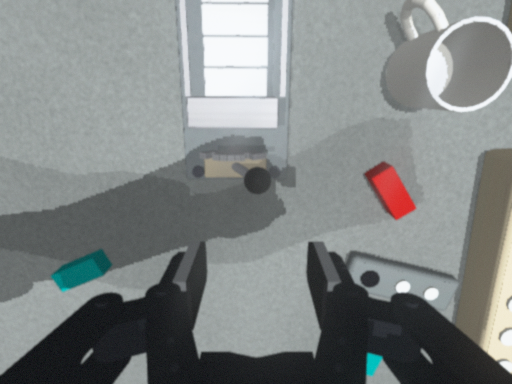

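The lever knob at (258,180) is on the far side at 0.35 rad, the row is still clamped at (235,0)–(235,95), and the mug is upright. I'm handing the job in.

```bash
python3 -c "
from workcell import job
print(job.job_done())"
```

```text
the job is handed in; nothing more can be done
None
```

The job is handed in: all five bars are clamped in the row, the sprung pad is pressed in about 8 mm, the lever is in the lock notch at 0.35 rad, and the mug is upright (all camera-measured; the hand-in returned no verdict).

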